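# Nip up a lifting eye with a tommy bar

### The arm

A 7-joint arm with a two-finger parallel gripper is mounted at the origin on the work surface. World frame = base frame: x ahead of the robot, y to its left, z up, the work surface at z = 0. Lengths are in mm, angles in rad, forces in N, time in s.
With the tool pointing down it reaches from about 425 to 875 mm from the base axis. Payload 8.4 kg.
Tool frame: the origin (TCP) lies on the centre line of the jaws, within the pads' length; the fingertips stand 14 mm ahead of it and the grasp point (between the pads) lies 5 mm behind it (arm.tip_reach is the distance from the TCP to the fingertips, in mm); z points along the fingers, y is the line along which they close (so a half turn about z gives the same grasp; the last joint's range is limited). The gripper opens to 87 mm and grips with 3 to 60 N. Pads are 19 mm wide; open, the fingers measure 117 mm over their backs; the gripper's body (75 mm by 190 mm) begins 51 mm behind the grasp point.
Start: joints at [1.194, 0.333, 0.04, 1.465, -0.013, 1.343, -0.059], TCP at [178.235, -625.057, 236.546] pointing down, gripper open.
Joint ranges: [-2.58, 2.58], [-0.38, 2.09], [-1.3, 1.39], [0.25, 2.4], [-1.5, 4.64], [0.08, 2.09], [-2.65, 2.65]. Speed limits (rad/s): [2.22, 2.22, 2.79, 2.79, 3.14, 3.14, 3.14].

### API

Orientations are given as a 3x3 rotation matrix whose columns are the frame's x, y, z axes.
In Python, from bench import arm gives the robot as it stands. The module is installed in compiled form; this text tells all that it offers.
- The arm moves only by the shell command python3 -m jog 'ROWS' [FORCE]. ROWS is JSON, a list of rows, each a list of 3 entries, a list of its own where there are three numbers: the shift along the tool's x, y, z in cm, then the turn, a rotation vector about the tool's x, y, z in rad, then the opening, from 0 (shut) to 1 (fully open). A call has 1 to 12 rows; each row is the pose to reach, as a shift and turn from the pose commanded when the call began, along the tool's axes at that moment; what a row does not reach only later rows make up. A row lasts 1/12 s, in which the tool goes at most 41.7 mm and 7.16 degrees, less where a joint would pass 70% of its speed; a pose out of reach is approached as far as the arm can. A call with a gripper value outside its range is refused whole. The fingers move at their own pace and stop on an object; FORCE is the grip in N (left out, the last holds). Time passes only in rows, so rows that repeat a pose let the fingers close. It gives the time, the measured TCP pose, the force, the opening and the grip force at its end, in the units of the state.
- arm.read_state(): the state, without advancing time (a new reading comes with each control period).
- arm.capture(name): name is "scene" or "side" or "wrist"; returns the picture (480x640x3 uint8, blue, green, red); there is no depth.
- arm.get_calibration(name): a dict with "intrinsics" (3x3 intrinsics, pixels), "dist_coeffs" ([k1, k2, p1, p2, k3] as OpenCV has them; the pictures are not rectified), "origin" and "orientation" of the camera in the world. Camera axes: x right, y down, z forward; pixel columns grow to the right and rows downward; lengths in mm; the calibration is good to about 2 mm. A picture is of the moment at which its call begins: read the wrist's pose just before it. get_calibration takes no time and is no camera call; for the wrist camera it gives the pose at the moment of the call.
- arm.finish_job(): hands the job in; it is judged then, once.
Trained networks look in the newest picture that a camera, given by its name, has taken for a name from the list of things; names that differ only in an ending like _2 or _b are one class to them, and where a whole thing is asked for, a point or a joint stands for the part that bears it (a point fixed in the world has none). Each returns a list of dicts, best first, with "score" (0 to 1); they miss things now and then, are a little off and sometimes report something else, mostly with a low value. They report only what shows in the picture. A call takes as long as a camera call.
- arm.recognise(name, camera): "xyz" ([x, y, z] in mm, in world coordinates, good to about 4 mm: the middle of the surface that is visible of it).
- arm.outline_of(name, camera): "region" (480x640 bool, what is visible of it).
- arm.spot_point(name, camera): "xyz" ([x, y, z] in mm, in world coordinates, good to about 4 mm: a listed point, or the origin of a listed thing).
The state is a dict: "time": time; "joints": joint angles; "qd": joint speeds; "effort": joint torques, N m; "position": TCP position; "ee_rot": TCP orientation; "ft_force": force on the tool from outside, world axes, zero at the start; "moment": the same for the moment, N m; "width": finger opening in mm; "grasp_force": force on a finger pad.
Only numpy, scipy, OpenCV 4.12 (cv2) and the standard library are available. Lean on these libraries where they do the work, as an engineer would, in place of code of your own. Each camera call takes 0.05 s, during which the arm holds its last target. There are 200 camera calls.

### The job

Tighten the steel lifting eye in the aluminium plate on the bench: take the loose steel bar from its rest, slide it through the eye's loop and, with the bar alone, turn the eye clockwise (seen from above) until you feel it seat on its crush washer (the resistance jumps to several times what it was), then give it about 10 degrees more and stop, for overtightening ruins the washer. Draw the bar out again and lay it back in its rest, without forcing or jamming the bar in the eye and without disturbing the other things on the bench.

Things in the scene. Friction and masses are not known exactly. Their poses are not given: they have to be found in the camera images.
- plate: Square aluminium plate, 130 x 130 x 12 mm, fixed to the bench, with a boss (diameter 44 mm, top 28 mm above the bench) in its middle that carries washer and eye. Origin under its centre, on the eye's screw axis.
- loop (a point): Centre of the eye's hole, 65 mm above the bench. y axis along the hole (level; both ways alike), z up: the screw axis. The bar has play in the hole: turning, it leads the eye by 0.25 to 0.35 rad before it bites.
- eye: Steel lifting eye: a thick ring standing upright, outer diameter 41 mm, hole 16 mm, 14 mm deep along the hole, on a round collar. Origin on the screw axis, 34 mm below the hole's centre. Tightens clockwise from above; takes about 0.07 N m until it seats, 0.25 to 1.0 rad from the start (where cannot be seen, only felt), then about 0.4 N m as it crushes the washer.
- bar_mid (a point): Middle of the loose steel bar: plain, round, diameter 12 mm, length 190 mm, ends bevelled, about 0.16 kg, both ends alike. x axis along the bar. At the start it lies level in its rest, its axis 43 mm above the bench.
- bar: The same bar; origin at its middle, x axis along it.
- rest_mid (a point): Where the bar's middle belongs in the rest, 43 mm above the bench; x axis along the bar. The rest is a black foot (160 x 50 x 8 mm, fixed) with two V-notched supports 60 mm either side of the middle, 14 mm wide along the bar; the Vs open upwards, about 50 mm wide at the top, 57 mm above the bench. Nothing stands between the supports.
- washer (a joint): Crush of the 3 mm copper washer under the eye, in m: 0 until the eye seats, then 0.001 m for each rad that the eye is turned past that point; it stays crushed. Good is 0.00005 to 0.00035 (3 to 20 degrees past seating); more ruins it. Too small for the eye or the pose readings to make out: feel the torque instead.
- satellite: Bystander: small satellite frame, 100 x 100 x 113 mm, aluminium rails with green boards; origin under its centre. Leave it alone.
- jar: Bystander: clear jar with a white cap, diameter 50 mm, 60 mm tall; origin under its centre. Leave it alone.
- driver: Bystander: screwdriver lying on the bench; leave it alone.

How it is judged (in metres and radians):
On the way, in this order (a step that is already met when the one before it is completed fails the run):
1. the bar is through the loop (distance between bar_mid and loop below 0.082 m and angle between the x axis of bar_mid and the y axis of loop, either way round below 0.6 rad and x of bar_mid in the frame of loop between -0.05 and 0.05 m), for 0.1 s.
2. the eye is seated and nipped up with the bar still in the loop (value of joint washer above 5e-05 m and distance between bar_mid and loop below 0.09 m), for 0.1 s.
At the end, for the whole second after the job is handed in: The washer is crushed by 0.05 to 0.35 mm (eye turned 0.05 to 0.35 rad past seating); the bar lies at rest back in both Vs of its rest, its middle within 30 mm of the rest's middle and along it within 0.1 rad (value of joint washer between 5e-05 and 0.00035 m and distance between bar_mid and rest_mid below 0.03 m and angle between the x axis of bar_mid and the x axis of rest_mid, either way round below 0.1 rad and linear speed of bar below 0.02 m/s); the robot touches nothing.
It fails at once if the eye is overtightened: turned more than 0.35 rad past seating (value of joint washer above 0.00035 m).
It fails at once if the bar is forced or jammed in the eye (more than 60 N between them) (contact force between bar and eye above 60 N).
It fails at once if the eye is touched by the robot itself instead of the bar (contact force between any of the fingers, the arm and eye above 1 N).
It fails at once if a bystander is moved by more than 20 mm (distance of any of satellite, jar, driver from where it was at the start of the episode above 0.02 m).
It also fails if it takes over 70 s, if anything falls off the work surface, if the arm or the gripper's body presses on something with over 40 N, if the wrist force passes 120 N, or if a joint passes its speed limit or range.

## Working session

There is one attempt and no reset: what is moved stays moved. The work goes in short steps, Python scripts to look and compute and a shell command to move; the robot and the scene stay as the last step left them, time stands still between calls to the robot, and variables do not carry over. Pictures are saved under pics/ and viewed, at most 10 in all, crops included, and the job is handed in when it is done.

```bash
mkdir -p pics; cat > h.py <<'E'
import numpy as np, cv2
from bench import arm
def look(cams=("scene","side"),names=("loop","bar_mid","rest_mid","plate","eye","satellite","jar","driver"),pt=True):
    for c in cams:
        for n in names:
            try: r=arm.spot_point(n,c)
            except Exception as e: print(c,n,e); continue
            print(c,n,[(np.round(q["xyz"]).tolist(),round(q["score"],2)) for q in r[:2]])
def proj(p,c):
    k=arm.get_calibration(c);R=np.array(k["orientation"]);t=np.array(k["origin"])
    q=(np.array(p,float).reshape(-1,3)-t)@R
    return cv2.projectPoints(q,np.zeros(3),np.zeros(3),np.array(k["intrinsics"]),np.array(k["dist_coeffs"]))[0].reshape(-1,2)
def ray(uv,c):
    k=arm.get_calibration(c);R=np.array(k["orientation"])
    u=cv2.undistortPoints(np.array(uv,float).reshape(-1,1,2),np.array(k["intrinsics"]),np.array(k["dist_coeffs"])).reshape(-1,2)
    return np.array(k["origin"]),np.c_[u,np.ones(len(u))]@R.T
def at_z(uv,c,z):
    o,d=ray(uv,c); return o+d*((z-o[2])/d[:,2])[:,None]
E
python3 - <<'E'
from h import *
for c in("scene","side"): cv2.imwrite(f"pics/{c}0.png",arm.capture(c)); print(c,arm.get_calibration(c)["origin"])
look()
for c in("scene","side"):
  for n in("bar","eye"):
    r=arm.outline_of(n,c)
    if r:
      m=r[0]["region"];v,u=np.nonzero(m);P=np.c_[u,v].astype(float);mu=P.mean(0);w=np.linalg.svd(P-mu,full_matrices=False)[2][0];s=(P-mu)@w
      print(c,n,r[0]["score"],len(u),mu.round(1),(mu+w*s.min()).round(1),(mu+w*s.max()).round(1))
s=arm.read_state();print(s["ee_rot"],s["position"],s["time"])
E
```

```text
scene [1240.47187452 -431.9966194   734.61827511]
side [486.77994252 901.41165882 920.6528314 ]
scene loop [([553.0, 144.0, 66.0], 0.73)]
scene bar_mid [([466.0, -268.0, 42.0], 0.84)]
scene rest_mid [([464.0, -269.0, 45.0], 0.95)]
scene plate [([550.0, 145.0, 2.0], 0.77)]
scene eye [([554.0, 142.0, 29.0], 0.55)]
scene satellite []
scene jar [([688.0, -270.0, -3.0], 0.64)]
scene driver [([724.0, 72.0, -1.0], 0.72)]
side loop [([549.0, 145.0, 62.0], 0.61)]
side bar_mid [([466.0, -271.0, 44.0], 0.64)]
side rest_mid [([467.0, -267.0, 45.0], 0.75)]
side plate [([550.0, 141.0, -2.0], 0.73)]
side eye [([552.0, 141.0, 29.0], 0.75)]
side satellite [([634.0, 432.0, 1.0], 0.65), ([550.0, 144.0, 29.0], 0.49)]
side jar []
side driver [([733.0, 79.0, 0.0], 0.7), ([551.0, 144.0, 32.0], 0.53)]
scene bar 0.66 486 [153.5 278.3] [196.3 268.2] [111.8 288.1]
scene eye 0.52 242 [318.9 220.4] [318. 209.] [319.7 231.2]
side bar 0.6 166 [404.4 183.5] [418.4 164.3] [392.3 200.2]
side eye 0.66 326 [358.  284.8] [358. 275.] [358.1 296. ]
[[ 9.61673917e-01  2.74195690e-01 -2.83880424e-05]
 [ 2.74195691e-01 -9.61673916e-01  4.73196229e-05]
 [-1.43252033e-05 -5.32899260e-05 -9.99999998e-01]] [ 178.22069822 -625.04927735  236.54770734] 1.1
```

View pics/scene0.png

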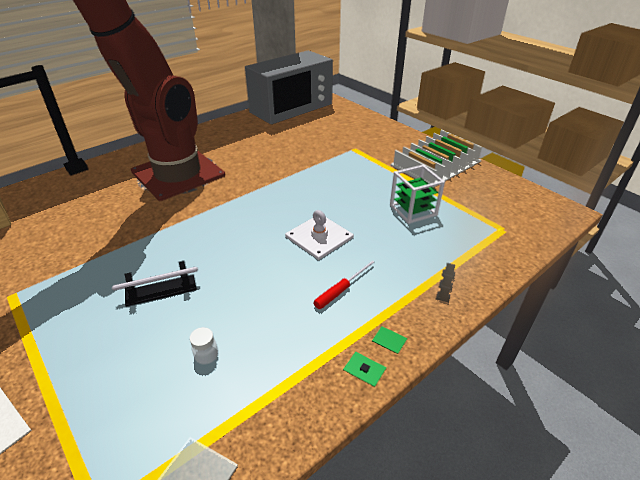

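View pics/side0.png

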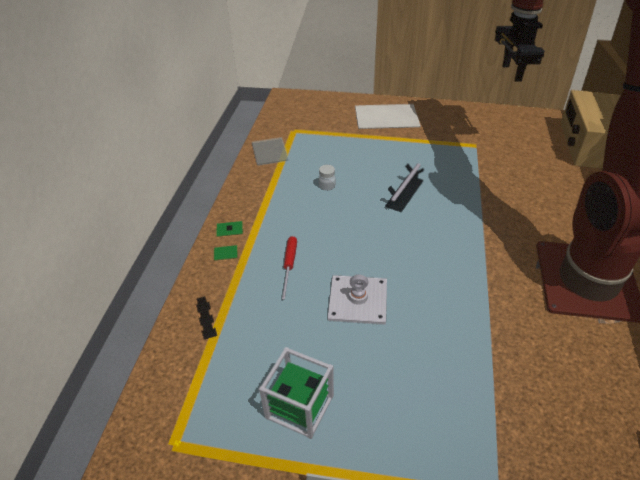

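```bash
python3 - <<'E'
from h import *
print(at_z([[196.3,268.2],[111.8,288.1]],"scene",46).round(), at_z([[418.4,164.3],[392.3,200.2]],"side",46).round())
im=np.hstack([cv2.resize(cv2.imread("pics/scene0.png")[180:270,260:360],(400,360),interpolation=3),cv2.resize(cv2.imread("pics/side0.png")[240:330,310:410],(400,360),interpolation=3)])
cv2.imwrite("pics/eye0.png",im)
E
```

```text
[[ 499. -183.   46.]
 [ 436. -359.   46.]] [[ 435. -350.   46.]
 [ 498. -174.   46.]]
```

View pics/eye0.png

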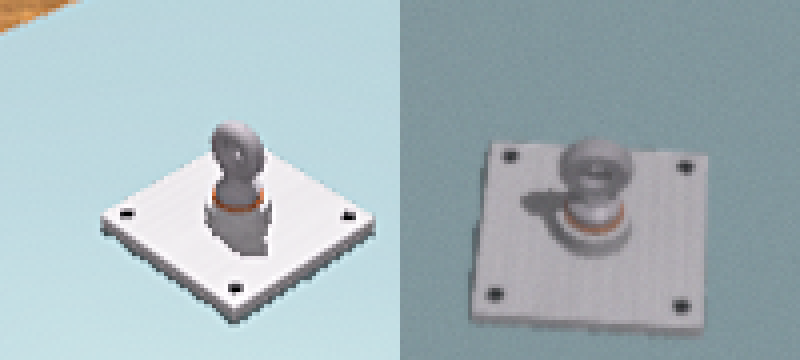

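Scene: the bar lies in its rest from (112,288) to (196,268), and the eye is at (319,222), jar at (203,345), driver at (340,290). In the side view the eye is at (358,285), its hole facing that camera, so the hole runs roughly along world y. I'll go above the bar first.

```bash
python3 -m jog '[[[36,-24.3,5],[0,0,-0.95],1],[[36,-24.3,5],[0,0,-0.95],1],[[36,-24.3,5],[0,0,-0.95],1],[[36,-24.3,5],[0,0,-0.95],1],[[36,-24.3,5],[0,0,-0.95],1],[[36,-24.3,5],[0,0,-0.95],1],[[36,-24.3,5],[0,0,-0.95],1],[[36,-24.3,5],[0,0,-0.95],1],[[36,-24.3,5],[0,0,-0.95],1],[[36,-24.3,5],[0,0,-0.95],1],[[36,-24.3,5],[0,0,-0.95],1],[[36,-24.3,5],[0,0,-0.95],1]]'
cat >> h.py <<'E'
def goto(xyz,yaw):
    "shift (cm) and turn (tool z, rad) to put TCP at xyz with tool x at yaw (deg)"
    s=arm.read_state();R=np.array(s["ee_rot"]);p=np.array(s["position"])
    cur=np.degrees(np.arctan2(R[1,0],R[0,0]))
    d=(yaw-cur+180)%360-180
    print("at",p.round(1),"yaw",round(cur,2),"| shift cm",((np.array(xyz)-p)@R/10).round(2),"turn",round(-np.radians(d),3))
def barline(c):
    r=arm.outline_of("bar",c)
    if not r: print("no bar"); return
    m=r[0]["region"].astype(np.uint8);v,u=np.nonzero(m);P=np.c_[u,v].astype(float);mu=P.mean(0);w=np.linalg.svd(P-mu,full_matrices=False)[2][0];s=(P-mu)@w
    print("bar",c,round(r[0]["score"],2),len(u),mu.round(1),(mu+w*s.min()).round(1),(mu+w*s.max()).round(1)); return mu,mu+w*s.min(),mu+w*s.max()
E
python3 - <<'E'
from h import *
cv2.imwrite("pics/w1.png",arm.capture("wrist"))
look(("wrist",),("bar_mid","rest_mid"))
b=barline("wrist")
if b: 
  q=at_z(np.array(b),"wrist",43).round(1);print(q,np.degrees(np.arctan2(*(q[2]-q[1])[1::-1])))
goto([457.5,-292.5,38],70.3)
print(arm.read_state()["joints"])
E
```

```text
time: 2.1
position: [461.2, -287.1, 186.3]
ee_rot: [[0.329, 0.944, 0.001], [0.944, -0.329, 0.002], [0.002, 0.0, -1.0]]
ft_force: [0.0, 0.0, 1.0]
width: 86.7
grasp_force: 0.0
wrist bar_mid [([465.0, -272.0, 40.0], 0.85)]
wrist rest_mid [([466.0, -267.0, 46.0], 0.67)]
bar wrist 0.7 2914 [313.3 197.2] [314.8  92. ] [311.6 310. ]
[[ 466.5 -266.4   43. ]
 [ 495.7 -189.    43. ]
 [ 429.5 -364.1   43. ]] -110.71008502095313
at [ 457.  -294.   186.7] yaw 70.24 | shift cm [ 0.17  0.   14.87] turn -0.001
[ 0.80036925  0.17258277 -0.34501293  1.77730485  0.06299129  1.20239932
  0.0925637 ]
```

View pics/w1.png

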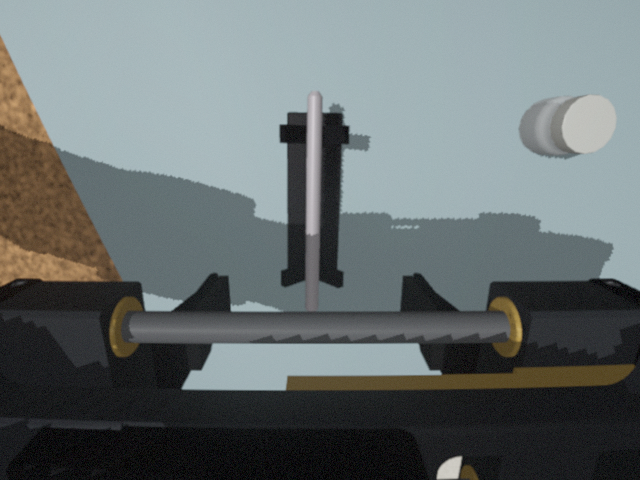

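Wrist view: the bar runs down the image centre from (315,92) into the jaws, with the rest supports at rows 133 and 278. The jaws straddle it between the supports. Grasping it now.

```bash
python3 -m jog '[[[0,0,4],[0,0,0],1],[[0,0,8],[0,0,0],1],[[0,0,12],[0,0,0],1],[[0,0,14],[0,0,0],1],[[0,0,14.9],[0,0,0],1],[[0,0,14.9],[0,0,0],1],[[0,0,14.9],[0,0,0],0],[[0,0,14.9],[0,0,0],0],[[0,0,14.9],[0,0,0],0],[[0,0,14.9],[0,0,0],0],[[0,0,14.9],[0,0,0],0],[[0,0,14.9],[0,0,0],0]]' 60
python3 -m jog '[[[0,0,0],[0,0,0],0],[[0,0,0],[0,0,0],0],[[0,0,0],[0,0,0],0],[[0,0,-1],[0,0,0],0],[[0,0,-4],[0,0,0],0],[[0,0,-8],[0,0,0],0],[[0,0,-11],[0,0,0],0],[[0,0,-11],[0,0,0],0],[[0,0,-11],[0,0,0],0]]'
python3 - <<'E'
from h import *
# approach 1: stand 200 mm short of loop, gripper yaw 90, z 180
goto([551,-80,180],90)
E
```

```text
time: 3.3
position: [458.1, -292.8, 38.2]
ee_rot: [[0.336, 0.942, 0.001], [0.942, -0.336, -0.001], [-0.0, 0.001, -1.0]]
ft_force: [0.3, -0.4, -0.2]
width: 54.9
grasp_force: 0.0
time: 4.05
position: [459.0, -293.3, 150.4]
ee_rot: [[0.336, 0.942, 0.004], [0.942, -0.336, -0.003], [-0.001, 0.004, -1.0]]
ft_force: [0.0, 0.1, -0.3]
width: 1.8
grasp_force: 0.0
at [ 459.  -293.3  150.4] yaw 70.34 | shift cm [23.18  1.5  -2.99] turn -0.343
```

The fingers were still closing when I lifted. I'll open, go back down and wait long enough this time.

```bash
python3 -m jog '[[[0,0,0],[0,0,0],0.6],[[0,0,0],[0,0,0],0.6],[[0,0,0],[0,0,0],0.6],[[0,0,0],[0,0,0],0.6],[[0,0,0],[0,0,0],0.6],[[0,0,0],[0,0,0],0.6],[[0,0,0],[0,0,0],0.6],[[0,0,0],[0,0,0],0.6],[[0,0,0],[0,0,0],0.6],[[0,0,0],[0,0,0],0.6]]'
python3 - <<'E'
from h import *
arm.capture("wrist"); look(("wrist",),("bar_mid",)); b=barline("wrist")
q=at_z(np.array(b),"wrist",43).round(1);print(q,np.degrees(np.arctan2(*(q[2]-q[1])[1::-1])))
goto([457,-293.5,38],70.3)
E
```

```text
time: 4.88
position: [457.8, -292.7, 147.6]
ee_rot: [[0.336, 0.942, 0.0], [0.942, -0.336, 0.0], [0.0, 0.0, -1.0]]
ft_force: [-0.4, 0.2, 0.3]
width: 51.0
grasp_force: 0.0
wrist bar_mid [([465.0, -271.0, 41.0], 0.57)]
bar wrist 0.6 3713 [314.5 187.2] [315.3  71. ] [313.7 310. ]
[[ 472.9 -252.7   43. ]
 [ 499.5 -179.8   43. ]
 [ 439.4 -344.4   43. ]] -110.05853241918018
at [ 457.8 -292.7  147.6] yaw 70.35 | shift cm [-0.11 -0.05 10.96] turn 0.001
```

```bash
python3 -m jog '[[[0,0,4],[0,0,0],0.6],[[0,0,8],[0,0,0],0.6],[[0,0,10],[0,0,0],0.6],[[0,0,11],[0,0,0],0.6],[[0,0,11],[0,0,0],0.4],[[0,0,11],[0,0,0],0],[[0,0,11],[0,0,0],0],[[0,0,11],[0,0,0],0],[[0,0,11],[0,0,0],0],[[0,0,11],[0,0,0],0],[[0,0,11],[0,0,0],0],[[0,0,11],[0,0,0],0]]' 60
python3 -m jog '[[[0,0,0],[0,0,0],0],[[0,0,0],[0,0,0],0],[[0,0,0],[0,0,0],0]]'
```

```text
time: 6.03
position: [457.1, -292.5, 37.9]
ee_rot: [[0.337, 0.942, -0.001], [0.942, -0.337, 0.0], [-0.0, -0.001, -1.0]]
ft_force: [-4.8, 1.8, 5.4]
width: 10.0
grasp_force: 59.9
time: 6.28
position: [457.0, -292.5, 37.9]
ee_rot: [[0.337, 0.942, -0.001], [0.942, -0.337, 0.0], [-0.0, -0.001, -1.0]]
ft_force: [-4.8, 1.4, 6.8]
width: 10.3
grasp_force: 59.9
```

```bash
python3 -m jog '[[[0,0,-1],[0,0,0],0],[[0,0,-4],[0,0,0],0],[[0,0,-8],[0,0,0],0],[[0,0,-11],[0,0,0],0],[[4,0.1,-12],[0,0,-0.04],0],[[8,0.4,-12],[0,0,-0.12],0],[[12,0.6,-12],[0,0,-0.2],0],[[16,0.8,-12],[0,0,-0.28],0],[[20,0.9,-12],[0,0,-0.34],0],[[23,1,-12],[0,0,-0.34],0],[[25,1,-12],[0,0,-0.34],0],[[25,1,-12],[0,0,-0.34],0]]'
python3 - <<'E'
from h import *
arm.read_state()
im=arm.capture("wrist");cv2.imwrite("pics/w2.png",im)
look(("wrist",),("loop","bar_mid","eye"))
for n in("eye","bar"):
  r=arm.outline_of(n,"wrist")
  if r: v,u=np.nonzero(r[0]["region"]);print(n,u.min(),u.max(),v.min(),v.max(),r[0]["score"])
s=arm.read_state();print(s["ft_force"],s["moment"],s["width"],s["position"])
E
```

```text
time: 7.28
position: [552.5, -54.5, 158.4]
ee_rot: [[-0.004, 1.0, 0.001], [1.0, 0.004, 0.002], [0.002, 0.001, -1.0]]
ft_force: [-1.8, 0.9, -1.4]
width: 10.5
grasp_force: 60.0
wrist loop []
wrist bar_mid [([556.0, -33.0, 158.0], 0.89)]
wrist eye []
bar 300 331 15 375 0.73
[-0.3938999  -1.09094124 -2.04292284] [-0.05355898 -0.0982623  -0.00900523] 10.405715755909982 [550.98612424 -62.05198719 157.65691676]
```

View pics/w2.png

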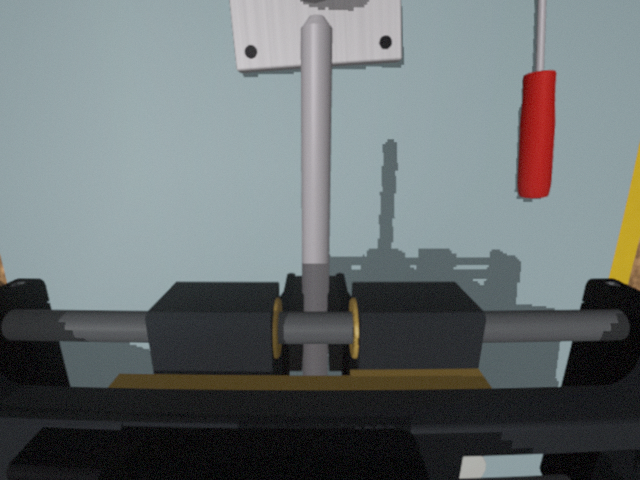

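Wrist view: the bar is held straight in the jaws, tip at (317,17). The plate is just ahead and the bar hides the eye. I'll move forward and sideways to look down at the ring from two places.

```bash
cat > eyelook.py <<'E'
from h import *
import sys
im=arm.capture("wrist");cv2.imwrite(f"pics/{sys.argv[1]}.png",im)
look(("wrist",),("loop","eye"))
r=arm.outline_of("eye","wrist")
if r:
  m=r[0]["region"].astype(np.uint8);v,u=np.nonzero(m);print(r[0]["score"],len(u),u.min(),u.max(),v.min(),v.max())
print(proj([[551,144,65],[551,144,85]],"wrist").round())
u,v=proj([551,144,70],"wrist")[0].astype(int);u0=max(u-80,0);v0=max(v-80,0)
cv2.imwrite(f"pics/{sys.argv[1]}c.png",cv2.resize(im[v0:v0+160,u0:u0+160],None,fx=2.5,fy=2.5,interpolation=3));print("crop",u0,v0)
E
python3 -m jog '[[[2,-2,0],[0,0,0],0],[[5,-5,0],[0,0,0],0],[[7,-6,0],[0,0,0],0],[[7,-6,0],[0,0,0],0],[[7,-6,0],[0,0,0],0]]'; python3 eyelook.py a
python3 -m jog '[[[0,4,0],[0,0,0],0],[[0,8,0],[0,0,0],0],[[0,12,0],[0,0,0],0],[[0,12,0],[0,0,0],0],[[0,12,0],[0,0,0],0]]'; python3 eyelook.py b
python3 -c "
import cv2,numpy as np
a,b=[cv2.imread(f'pics/{k}c.png') for k in 'ab'];h=min(len(a),len(b));cv2.imwrite('pics/ab.png',np.hstack([a[:h],b[:h]]));print(a.shape,b.shape)"
```

```text
time: 8.0
position: [491.1, 9.6, 158.0]
ee_rot: [[0.002, 1.0, 0.001], [1.0, -0.002, -0.001], [-0.001, 0.001, -1.0]]
ft_force: [0.6, -1.3, -2.5]
width: 10.5
grasp_force: 60.0
wrist loop [([551.0, 141.0, 66.0], 0.86)]
wrist eye [([553.0, 140.0, 28.0], 0.84)]
0.57 2622 376 441 24 79
[[406.  40.]
 [415.  30.]]
crop 328 0
time: 8.62
position: [612.8, 8.3, 155.5]
ee_rot: [[0.005, 1.0, -0.003], [1.0, -0.005, 0.002], [0.002, -0.003, -1.0]]
ft_force: [-0.7, -0.3, -3.2]
width: 10.4
grasp_force: 60.0
wrist loop [([552.0, 141.0, 67.0], 0.89)]
wrist eye [([552.0, 139.0, 27.0], 0.94), ([550.0, 140.0, -2.0], 0.26)]
0.81 3037 180 249 21 79
[[217.  42.]
 [207.  33.]]
crop 134 0
(400, 400, 3) (400, 400, 3)
```

View pics/ab.png

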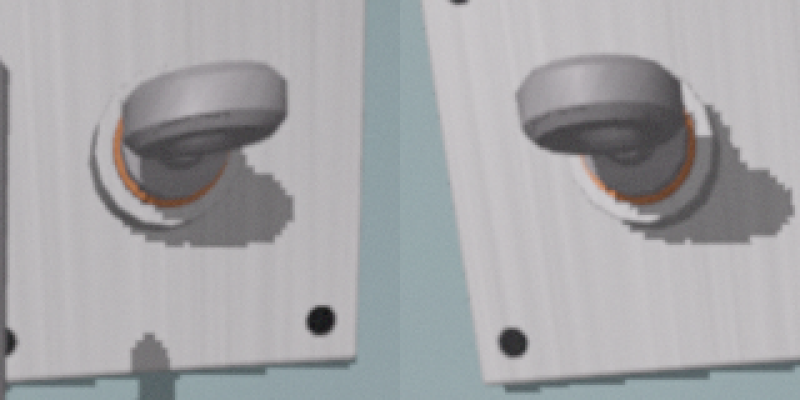

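The crops show the upright ring from above: nearly square to the camera, long side along image x, turned a few degrees. I'll fit its angle by matching a ring model's silhouette.

```bash
cat > fit.py <<'E'
from h import *
from scipy.optimize import minimize
def model(p):
    x,y,th=p;t=np.linspace(0,2*np.pi,60)
    D=np.array([np.cos(th),np.sin(th),0]);A=np.array([-np.sin(th),np.cos(th),0]);c=np.array([x,y,65])
    ring=np.vstack([c+r*np.outer(np.cos(t),D)+r*np.outer(np.sin(t),[0,0,1])+h*A for r,h in((20.5,4),(20.5,-4),(18,7),(18,-7))])
    col=np.vstack([[x,y,0]+np.c_[14*np.cos(t),14*np.sin(t),0*t+z] for z in(31,42)])
    return ring,col
def mask(p):
    m=np.zeros((480*4,640*4),np.uint8)
    for q in model(p): cv2.fillConvexPoly(m,cv2.convexHull(np.round(proj(q,"wrist")*4+1.5).astype(np.int32)),1)
    return m
arm.capture("wrist");r=arm.outline_of("eye","wrist")
M=cv2.resize(r[0]["region"].astype(np.uint8),None,fx=4,fy=4,interpolation=0)
f=lambda p:1-(mask(p)&M).sum()/(mask(p)|M).sum()
best=min((minimize(lambda q:f([q[0],q[1],q[2]/20]),[551,142,a*20],method="Nelder-Mead",options=dict(initial_simplex=[[551,142,a*20],[555,142,a*20],[551,146,a*20],[551,142,a*20+4]],maxiter=80)) for a in(-.5,-.2,.1,.4)),key=lambda o:o.fun)
print(best.x[:2].round(1),"ring dir deg",np.degrees(best.x[2]/20).round(1),"IoU",1-best.fun)
for a in range(-30,31,6): print(a,round(f([best.x[0],best.x[1],np.radians(a)]),3),end=" ")
E
python3 fit.py
python3 -m jog '[[[0,-4,0],[0,0,0],0],[[0,-8,0],[0,0,0],0],[[0,-12,0],[0,0,0],0],[[0,-12,0],[0,0,0],0],[[0,-12,0],[0,0,0],0]]' | head -2; python3 fit.py
```

```text
[552.6 142.6] ring dir deg 4.4 IoU 0.9533996718586861
-30 0.294 -24 0.258 -18 0.214 -12 0.163 -6 0.114 0 0.068 6 0.051 12 0.089 18 0.126 24 0.162 30 0.195 time: 9.33
position: [489.3, 8.9, 158.1]
[554.5 143.1] ring dir deg 6.7 IoU 0.9539403801387665
-30 0.268 -24 0.238 -18 0.208 -12 0.173 -6 0.134 0 0.089 6 0.048 12 0.085 18 0.137 24 0.183 30 0.224
```

```bash
python3 - <<'E'
from h import *
s=arm.read_state()
arm.capture("wrist");b=barline("wrist");q=at_z(np.array(b),"wrist",s["position"][2]+5)
print("tip from TCP along tool", ((q-np.array(s["position"]))@np.array(s["ee_rot"])).round(1))
goto([566,0.4,60],95.5)
E
```

```text
bar wrist 0.92 9416 [315.3 176.3] [315.3  14. ] [315.2 375. ]
tip from TCP along tool [[ 61.    1.8  -5.1]
 [119.8   1.8  -5.1]
 [-32.8   1.8  -5. ]]
at [492.7   9.6 158.2] yaw 89.82 | shift cm [-0.9   7.32  9.83] turn -0.099
```

```bash
python3 -m jog '[[[0,3,0],[0,0,-0.05],0],[[-0.9,7.2,0],[0,0,-0.1],0],[[-0.9,7.2,3],[0,0,-0.1],0],[[-0.9,7.2,6],[0,0,-0.1],0],[[-0.9,7.2,9],[0,0,-0.1],0],[[-0.9,7.2,9.8],[0,0,-0.1],0],[[-0.9,7.2,9.8],[0,0,-0.1],0],[[-0.9,7.2,9.8],[0,0,-0.1],0]]'
python3 - <<'E'
from h import *
im=arm.capture("wrist");cv2.imwrite("pics/w3.png",im)
look(("wrist",),("loop","bar_mid"))
b=barline("wrist")
for c in("scene","side"):
  cv2.imwrite(f"pics/{c}3.png",arm.capture(c)); look((c,),("loop","bar_mid"))
a=[cv2.imread("pics/scene3.png")[170:260,250:370],cv2.imread("pics/side3.png")[200:290,310:430]]
cv2.imwrite("pics/m3.png",np.vstack([np.hstack([cv2.resize(x,(400,300),interpolation=3) for x in a]),cv2.resize(im[0:200,100:540],(660,300))[:, :].copy() if 0 else cv2.resize(im[0:170,:],(800,212))]))
goto([551.8+.0958*143,142.5-.995*143,60],95.5)
E
```

```text
time: 10.2
position: [564.2, 0.7, 60.3]
ee_rot: [[-0.097, 0.995, 0.0], [0.995, 0.097, 0.001], [0.001, 0.0, -1.0]]
ft_force: [0.8, -0.1, -2.2]
width: 10.5
grasp_force: 60.0
wrist loop []
wrist bar_mid [([567.0, 25.0, 60.0], 0.77)]
bar wrist 0.73 9413 [315.9 176.2] [316.5  14. ] [315.2 376. ]
scene loop []
scene bar_mid [([564.0, 26.0, 66.0], 0.46)]
side loop [([549.0, 142.0, 64.0], 0.62)]
side bar_mid []
at [5.636e+02 3.000e-01 6.000e+01] yaw 95.55 | shift cm [-0.02  0.18 -0.  ] turn 0.001
```

View pics/m3.png

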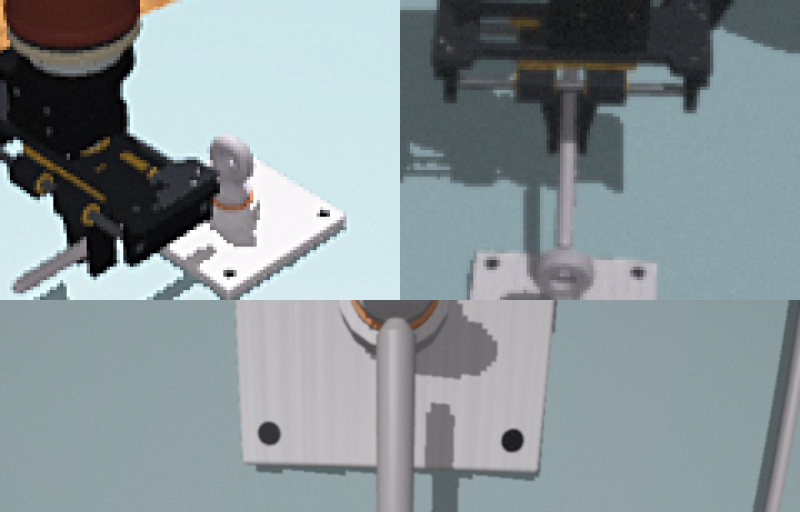

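The bar points straight at the washer and collar centre in the wrist image (columns 396 and 396 of the crop). In the side view it points at the ring. I'll insert it slowly and watch the force.

```bash
python3 -m jog '[[[0.5,0.05,0],[0,0,0],0],[[1.2,0.05,0],[0,0,0],0],[[1.6,0.05,0],[0,0,0],0],[[1.9,0.05,0],[0,0,0],0],[[2.2,0.05,0],[0,0,0],0],[[2.2,0.05,0],[0,0,0],0]]'
python3 -m jog '[[[0.3,0,0],[0,0,0],0],[[0.6,0,0],[0,0,0],0],[[0.9,0,0],[0,0,0],0],[[0.9,0,0],[0,0,0],0]]'
```

```text
time: 11.2
position: [561.7, 23.4, 59.6]
ee_rot: [[-0.098, 0.995, -0.0], [0.995, 0.098, 0.0], [0.0, -0.0, -1.0]]
ft_force: [-0.3, -0.2, -2.6]
width: 10.4
grasp_force: 60.0
time: 11.53
position: [560.9, 32.2, 59.6]
ee_rot: [[-0.098, 0.995, 0.0], [0.995, 0.098, 0.0], [0.0, 0.0, -1.0]]
ft_force: [-0.5, 0.0, -1.4]
width: 10.5
grasp_force: 60.0
```

```bash
python3 -m jog '[[[0.5,0,0],[0,0,0],0],[[1.0,0,0],[0,0,0],0],[[1.5,0,0],[0,0,0],0],[[2,0,0],[0,0,0],0],[[2.5,0,0],[0,0,0],0],[[3,0,0],[0,0,0],0],[[3.1,0,0],[0,0,0],0],[[3.1,0,0],[0,0,0],0]]'
python3 - <<'E'
from h import *
s=arm.read_state();print(s["position"].round(1),np.round(s["ft_force"],2),np.round(s["moment"],3))
for c in("scene","side"): cv2.imwrite(f"pics/{c}4.png",arm.capture(c)); look((c,),("loop","bar_mid"))
a=[cv2.imread("pics/scene4.png")[160:260,260:390],cv2.imread("pics/side4.png")[230:330,300:430]]
cv2.imwrite("pics/m4.png",np.hstack([cv2.resize(x,(400,308),interpolation=3) for x in a]))
E
```

```text
time: 12.2
position: [557.9, 62.8, 59.6]
ee_rot: [[-0.098, 0.995, 0.0], [0.995, 0.098, 0.0], [0.0, 0.0, -1.0]]
ft_force: [0.9, -0.3, -2.5]
width: 10.9
grasp_force: 60.0
[557.9  62.8  59.6] [ 0.86 -0.32 -2.51] [-0.066 -0.156 -0.009]
scene loop []
scene bar_mid [([556.0, 88.0, 65.0], 0.67)]
side loop [([551.0, 143.0, 63.0], 0.56)]
side bar_mid [([553.0, 85.0, 65.0], 0.61)]
```

View pics/m4.png

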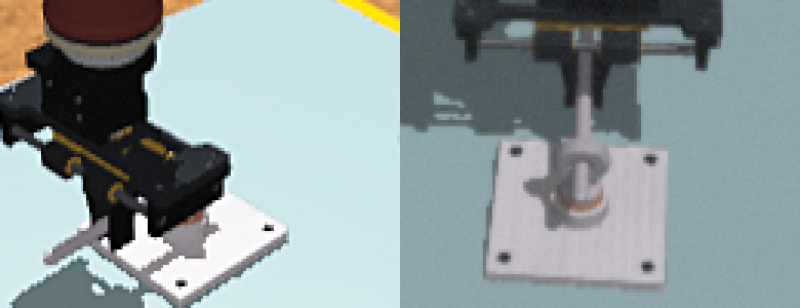

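The bar is through the ring in both views: the wrist camera confirms the approach line, and in the side crop the tip comes out below the ring at (583,190). Now I'll turn it about the screw axis in small steps, logging the torque about that axis.

```bash
cat > tq.py <<'E'
from h import *
C=np.array([551,142.5])
T=[];F=[]
for i in range(5):
    s=arm.read_state();r=(np.array(s["position"])[:2]-C)/1e3;f=s["ft_force"];T.append(s["moment"][2]+r[0]*f[1]-r[1]*f[0]);F.append(np.r_[f,s["moment"][2]])
    if i<4: arm.capture("wrist")
R=s["ee_rot"];d=np.array(s["position"])[:2]+0-C
y=np.degrees(np.arctan2(R[1,0],R[0,0]))
print("t",round(s["time"],2),"yaw",y.round(2),"T",np.mean(T).round(3),"+-",np.std(T).round(3),"F",np.mean(F,0).round(2),"r",np.hypot(*d).round(1),"pos angle",(np.degrees(np.arctan2(-d[1],-d[0]))).round(2))
E
python3 tq.py
python3 -m jog '[[[0.04,-0.8,0],[0,0,0.1],0],[[0.16,-1.59,0],[0,0,0.2],0],[[0.16,-1.59,0],[0,0,0.2],0]]' | sed -n '1,2p;4p'; python3 tq.py
python3 -m jog '[[[0.01,-0.4,0],[0,0,0.05],0],[[0.04,-0.8,0],[0,0,0.1],0],[[0.04,-0.8,0],[0,0,0.1],0]]' | sed -n '1,2p;4p'; python3 tq.py
```

```text
t 12.7 yaw 95.54 T 0.011 +- 0.044 F [ 0.25 -0.3  -1.91 -0.01] r 80.8 pos angle 94.96
time: 12.95
position: [541.0, 62.2, 59.5]
ft_force: [1.0, 0.4, -1.4]
t 13.15 yaw 84.26 T 0.04 +- 0.011 F [ 0.68  0.17 -1.73 -0.01] r 80.8 pos angle 83.92
time: 13.4
position: [533.9, 63.6, 59.5]
ft_force: [0.0, 0.1, -2.2]
t 13.6 yaw 78.49 T -0.006 +- 0.076 F [-0.55  0.26 -2.1   0.04] r 80.8 pos angle 78.14
```

```bash
for i in 1; do python3 -m jog '[[[0.01,-0.4,0],[0,0,0.05],0],[[0.04,-0.8,0],[0,0,0.1],0],[[0.04,-0.8,0],[0,0,0.1],0]]' | sed -n '4p'; python3 tq.py; done
python3 -m jog '[[[0.01,-0.4,0],[0,0,0.05],0],[[0.04,-0.8,0],[0,0,0.1],0],[[0.04,-0.8,0],[0,0,0.1],0]]' | sed -n '4p'; python3 tq.py
```

```text
ft_force: [0.2, 0.1, -1.0]
t 14.05 yaw 72.75 T 0.062 +- 0.043 F [-0.14  0.09 -1.35  0.08] r 80.9 pos angle 72.43
ft_force: [0.6, 0.1, -0.9]
t 14.5 yaw 67.02 T 0.038 +- 0.033 F [-0.16  0.3  -1.47  0.06] r 81.0 pos angle 66.73
```

It bit at about yaw 77° and the running torque is about 0.07. I'll keep going in smaller steps.

```bash
python3 -m jog '[[[0.01,-0.32,0],[0,0,0.04],0],[[0.03,-0.64,0],[0,0,0.08],0],[[0.03,-0.64,0],[0,0,0.08],0]]' | sed -n '4p'; python3 tq.py
```

```text
ft_force: [0.1, -0.1, -1.9]
t 14.95 yaw 62.41 T 0.041 +- 0.02 F [-0.51  0.16 -1.8   0.08] r 81.0 pos angle 62.15
```

```bash
python3 -m jog '[[[0.01,-0.32,0],[0,0,0.04],0],[[0.03,-0.64,0],[0,0,0.08],0],[[0.03,-0.64,0],[0,0,0.08],0]]' | sed -n '4p'; python3 tq.py
```

```text
ft_force: [0.2, -0.6, -1.7]
t 15.4 yaw 57.83 T 0.001 +- 0.051 F [-0.82  0.16 -1.4   0.06] r 81.0 pos angle 57.61
```

```bash
python3 -m jog '[[[0.01,-0.32,0],[0,0,0.04],0],[[0.03,-0.64,0],[0,0,0.08],0],[[0.03,-0.64,0],[0,0,0.08],0]]' | sed -n '4p'; python3 tq.py
```

```text
ft_force: [-0.7, -1.0, -1.1]
t 15.85 yaw 53.24 T 0.06 +- 0.052 F [-1.07 -0.33 -1.61  0.11] r 81.0 pos angle 53.08
```

```bash
python3 -m jog '[[[0.01,-0.4,0],[0,0,0.05],0],[[0.01,-0.4,0],[0,0,0.05],0]]' | sed -n '4p'; python3 tq.py
```

```text
ft_force: [-0.2, -0.2, -1.2]
t 16.22 yaw 50.38 T 0.061 +- 0.043 F [-0.85 -0.14 -1.09  0.11] r 81.0 pos angle 50.24
```

```bash
python3 -m jog '[[[0.01,-0.4,0],[0,0,0.05],0],[[0.01,-0.4,0],[0,0,0.05],0]]' | sed -n '4p'; python3 tq.py
```

```text
ft_force: [-0.6, -0.4, -1.0]
t 16.58 yaw 47.51 T 0.123 +- 0.038 F [-0.66 -0.89 -1.03  0.11] r 81.0 pos angle 47.47
```

```bash
python3 -m jog '[[[0.01,-0.4,0],[0,0,0.05],0],[[0.01,-0.4,0],[0,0,0.05],0]]' | sed -n '4p'; python3 tq.py
```

```text
ft_force: [0.1, -2.8, -0.9]
t 16.95 yaw 44.64 T 0.324 +- 0.043 F [ 0.52 -2.25 -1.42  0.17] r 81.0 pos angle 44.79
```

The torque jumps (0.06 → 0.32), so the eye is seating. Small steps from here.

```bash
python3 -m jog '[[[0,-0.32,0],[0,0,0.04],0],[[0,-0.32,0],[0,0,0.04],0]]' | sed -n '4p'; python3 tq.py
```

```text
ft_force: [1.3, -2.9, -0.9]
t 17.32 yaw 42.34 T 0.398 +- 0.057 F [ 0.96 -2.72 -1.39  0.18] r 81.0 pos angle 42.43
```

```bash
python3 -m jog '[[[0,-0.32,0],[0,0,0.04],0],[[0,-0.32,0],[0,0,0.04],0]]' | sed -n '4p'; python3 tq.py
```

```text
ft_force: [1.2, -2.7, -1.7]
t 17.68 yaw 40.04 T 0.392 +- 0.037 F [ 1.14 -2.44 -1.23  0.18] r 81.1 pos angle 40.08
```

```bash
python3 -m jog '[[[0.01,-0.32,0],[0,0,0.04],0],[[0.03,-0.64,0],[0,0,0.08],0],[[0.03,-0.64,0],[0,0,0.08],0]]' | sed -n '4p'; python3 tq.py
```

```text
ft_force: [0.3, -3.0, -2.0]
t 18.13 yaw 35.48 T 0.316 +- 0.057 F [ 0.14 -2.24 -1.37  0.16] r 81.1 pos angle 35.48
```

```bash
python3 - <<'E'
from h import *
s=arm.read_state();cv2.imwrite("pics/w5.png",arm.capture("wrist"));r=arm.outline_of("bar","wrist")
m=r[0]["region"];pts=[]
for v in range(0,270,8):
    u=np.nonzero(m[v])[0]
    if len(u)>5: pts.append([u.mean(),v])
pts=np.array(pts);q=(at_z(pts,"wrist",65)-np.array(s["position"]))@np.array(s["ee_rot"])
print(pts[[0,-1]],np.polyfit(q[:,0],q[:,1],1),q[[0,-1]].round(1))
E
python3 tq.py
```

```text
[[313.  16.]
 [315. 264.]] [-0.01100348  0.85051662] [[119.7  -0.   -5.5]
 [ 24.3   0.6  -5.5]]
t 18.43 yaw 35.41 T 0.401 +- 0.042 F [ 0.23 -2.5  -1.04  0.23] r 81.1 pos angle 35.48
```

View pics/w5.png

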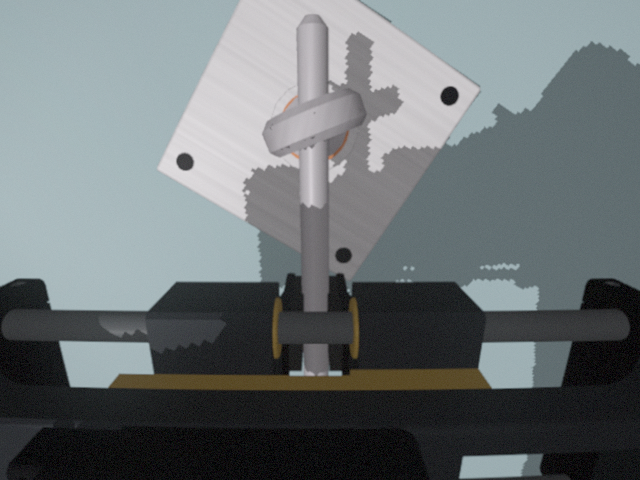

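Wrist view: the bar runs from (313,16) through the ring at (313,120), and has slipped no more than 0.02 rad in the grip. The eye is about 7–11° past seating, so I'll stop tightening. Next I back off to the middle of the play and draw the bar out.

```bash
python3 -m jog '[[[0.04,0.8,0],[0,0,-0.1],0],[[0.16,1.59,0],[0,0,-0.2],0],[[0.31,2.21,0],[0,0,-0.28],0],[[0.31,2.21,0],[0,0,-0.28],0],[[0.31,2.21,0],[0,0,-0.28],0]]'; python3 tq.py
python3 -m jog '[[[-0.4,0,0],[0,0,0],0],[[-0.8,0,0],[0,0,0],0],[[-1.2,0,0],[0,0,0],0],[[-1.2,0,0],[0,0,0],0]]'
```

```text
time: 18.85
position: [500.1, 79.7, 59.4]
ee_rot: [[0.626, 0.78, -0.0], [0.78, -0.626, 0.001], [0.0, -0.001, -1.0]]
ft_force: [-0.8, -0.4, -2.2]
width: 10.3
grasp_force: 60.0
t 19.05 yaw 51.38 T 0.0 +- 0.032 F [-0.23 -0.51 -2.24 -0.01] r 80.9 pos angle 50.82
time: 19.38
position: [492.1, 69.0, 59.5]
ee_rot: [[0.624, 0.781, -0.001], [0.781, -0.624, -0.001], [-0.001, -0.0, -1.0]]
ft_force: [0.1, 0.5, -1.5]
width: 10.4
grasp_force: 60.0
```

```bash
python3 -m jog '[[[-0.8,0,0],[0,0,0],0],[[-1.6,0,0],[0,0,0],0],[[-2.4,0,0],[0,0,0],0],[[-3.2,0,0],[0,0,0],0],[[-4,0,0],[0,0,0],0],[[-4.8,0,0],[0,0,0],0],[[-5.8,0,0],[0,0,0],0],[[-5.8,0,0],[0,0,0],0],[[-5.8,0,-4],[0,0,0],0],[[-5.8,0,-8],[0,0,0],0],[[-5.8,0,-9],[0,0,0],0],[[-5.8,0,-9],[0,0,0],0]]'
python3 - <<'E'
from h import *
s=arm.read_state();print(s["joints"].round(2))
goto([457.0,-292.5,149],70.3)
for c in("scene","side"): arm.capture(c); look((c,),("rest_mid","jar"))
E
```

```text
time: 20.38
position: [459.0, 24.8, 153.1]
ee_rot: [[0.623, 0.782, 0.007], [0.782, -0.623, -0.0], [0.004, 0.006, -1.0]]
ft_force: [0.1, 0.8, -2.6]
width: 10.4
grasp_force: 60.0
[ 0.35  0.03 -0.51  2.    0.02  1.11 -0.84]
at [459.   24.8 153.1] yaw 51.43 | shift cm [-24.94  19.62   0.42] turn -0.329
scene rest_mid [([468.0, -270.0, 39.0], 0.81)]
scene jar [([690.0, -272.0, -3.0], 0.91), ([553.0, 140.0, 27.0], 0.36)]
side rest_mid [([554.0, 141.0, 31.0], 0.16)]
side jar [([690.0, -273.0, -3.0], 0.86)]
```

```bash
python3 -m jog '[[[-2.5,2,0.4],[0,0,-0.1],0],[[-5,4,0.4],[0,0,-0.2],0],[[-7.5,6,0.4],[0,0,-0.3],0],[[-10,8,0.4],[0,0,-0.33],0],[[-12.5,10,0.4],[0,0,-0.33],0],[[-15,12,0.4],[0,0,-0.33],0],[[-18,14.2,0.4],[0,0,-0.33],0],[[-21,16.5,0.4],[0,0,-0.33],0],[[-23.5,18.5,0.4],[0,0,-0.33],0],[[-24.9,19.6,0.4],[0,0,-0.33],0],[[-24.9,19.6,0.4],[0,0,-0.33],0],[[-24.9,19.6,0.4],[0,0,-0.33],0]]'
python3 - <<'E'
from h import *
goto([457,-292.5,39],70.3)
arm.capture("wrist");look(("wrist",),("bar_mid","rest_mid"));barline("wrist")
E
```

```text
time: 21.68
position: [454.0, -292.9, 144.2]
ee_rot: [[0.338, 0.941, -0.002], [0.941, -0.338, 0.001], [0.001, -0.002, -1.0]]
ft_force: [0.4, 0.6, -2.0]
width: 10.1
grasp_force: 60.0
at [ 454.  -292.9  144.2] yaw 70.23 | shift cm [ 0.13  0.3  10.52] turn -0.001
wrist bar_mid [([469.0, -271.0, 148.0], 0.71)]
wrist rest_mid [([466.0, -269.0, 45.0], 0.97)]
bar wrist 0.84 9366 [315.7 176.7] [316.  14.] [315.2 375. ]
```

```bash
python3 -m jog '[[[0.1,0.2,3],[0,0,0],0],[[0.1,0.2,6],[0,0,0],0],[[0.1,0.2,8],[0,0,0],0],[[0.1,0.2,9],[0,0,0],0],[[0.1,0.2,9.6],[0,0,0],0],[[0.1,0.2,10],[0,0,0],0],[[0.1,0.2,10],[0,0,0],0]]'; python3 -c "
from h import *
goto([457,-292.5,38],70.3)"
```

```text
time: 22.47
position: [457.3, -291.9, 45.8]
ee_rot: [[0.336, 0.942, 0.0], [0.942, -0.336, -0.0], [0.0, 0.0, -1.0]]
ft_force: [-0.2, -0.1, -1.6]
width: 10.3
grasp_force: 60.0
at [ 457.3 -291.9   45.8] yaw 70.37 | shift cm [-0.06 -0.01  0.78] turn 0.001
```

```bash
python3 -m jog '[[[0,0,0.3],[0,0,0],0],[[0,0,0.5],[0,0,0],0],[[0,0,0.7],[0,0,0],0],[[0,0,0.75],[0,0,0],0],[[0,0,0.75],[0,0,0],0]]'
python3 -m jog '[[[0,0,0],[0,0,0],0.6],[[0,0,0],[0,0,0],0.6],[[0,0,0],[0,0,0],0.6],[[0,0,0],[0,0,0],0.6],[[0,0,0],[0,0,0],0.6],[[0,0,0],[0,0,0],0.6],[[0,0,0],[0,0,0],0.6],[[0,0,0],[0,0,0],0.6],[[0,0,0],[0,0,0],0.6],[[0,0,0],[0,0,0],0.6],[[0,0,0],[0,0,0],0.6],[[0,0,0],[0,0,0],0.6]]'
```

```text
time: 22.88
position: [457.1, -292.3, 38.3]
ee_rot: [[0.337, 0.942, 0.001], [0.942, -0.337, -0.0], [-0.0, 0.001, -1.0]]
ft_force: [0.2, -0.2, -0.2]
width: 10.5
grasp_force: 60.0
time: 23.88
position: [456.9, -292.0, 38.1]
ee_rot: [[0.336, 0.942, 0.0], [0.942, -0.336, 0.0], [0.0, 0.0, -1.0]]
ft_force: [0.1, -0.7, -0.1]
width: 52.2
grasp_force: 0.0
```

```bash
python3 -m jog '[[[0,0,-2],[0,0,0],0.6],[[0,0,-5],[0,0,0],0.6],[[0,0,-9],[0,0,0],0.6],[[0,0,-13],[0,0,0],0.6],[[0,0,-15],[0,0,0],0.6],[[0,0,-15],[0,0,0],0.6],[[0,0,-15],[0,0,0],0.6]]'
python3 - <<'E'
from h import *
im=arm.capture("wrist");look(("wrist",),("bar_mid","rest_mid"));b=barline("wrist")
q=at_z(np.array(b),"wrist",43).round(1);print(q)
cv2.imwrite("pics/scene6.png",arm.capture("scene"));look(("scene",),("bar_mid","rest_mid","driver","jar"))
s=cv2.imread("pics/scene6.png")[140:400,60:400]
cv2.imwrite("pics/m6.png",np.hstack([cv2.resize(im,(400,300)),cv2.resize(s,(400,300))]))
E
```

```text
time: 24.47
position: [457.5, -292.5, 189.5]
ee_rot: [[0.336, 0.942, 0.002], [0.942, -0.336, -0.002], [-0.001, 0.003, -1.0]]
ft_force: [0.3, -0.4, -0.2]
width: 52.8
grasp_force: 0.0
wrist bar_mid [([466.0, -272.0, 41.0], 0.85), ([694.0, -277.0, 1.0], 0.21)]
wrist rest_mid [([466.0, -269.0, 47.0], 0.59)]
bar wrist 0.97 3141 [314.6 188.7] [315.6  83. ] [313.6 302. ]
[[ 468.8 -257.4   43. ]
 [ 497.2 -180.3   43. ]
 [ 433.1 -354.4   43. ]]
scene bar_mid [([466.0, -268.0, 45.0], 0.59)]
scene rest_mid [([465.0, -268.0, 42.0], 0.97)]
scene driver [([727.0, 76.0, -3.0], 0.63)]
scene jar [([691.0, -271.0, -2.0], 0.55)]
```

View pics/m6.png

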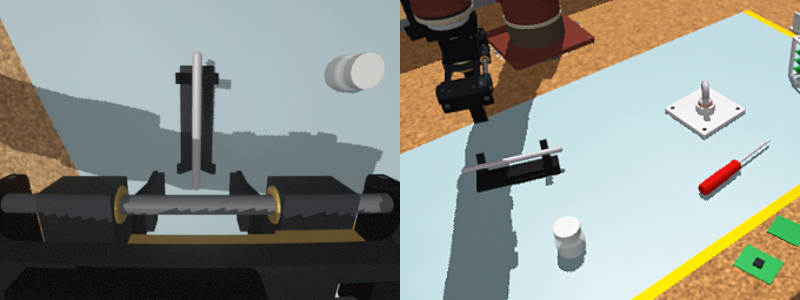

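The bar lies in both Vs of its rest: (197,55)–(195,185) in the wrist half and (465,170)–(560,150) in the scene half. The jar and driver have not moved, so I'm handing the job in.

```bash
python3 -c "
from bench import arm
print(arm.finish_job())"
```

```text
the job is handed in; nothing more can be done
None
```

I tightened the eye an estimated 7–11° past the felt seat, laid the bar back in its rest, saw no change in the jar or driver, and handed the job in at about 24.5 s; no verdict came back.

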